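Unlock the fret heater and present its shackle

TASK

The fret heater's push button is locked out by the steel shackle standing across it: turn the dial clockwise, click by click, until the notch in its rim clicks home over the shackle's lug, then pull the shackle straight up out of the case. Present it over the middle of the shallow tray and finish there still holding it in the gripper, upright and still, about a hand's breadth clear above the tray. Leave the dial at the open notch and everything else on the bench where it is.

Things in the scene. Friction and masses are not known exactly. Their poses are not given: they have to be found in the camera images.
- heater: fret heater base, fixed: a brushed aluminium case 150 (its x) x 230 (its y) x 50 mm high, origin at the centre of its underside. On its flat top: the dial (axis at x 0, y -60 mm) and the shackle (middle at x 0, y +40 mm), which stands across a push button under a clear cover 36 x 34 mm, 19 mm high; also a thin holster tube 26 mm high at x +55, y +95 mm
- dial_grip (a point): point on the dial's upright axis, turning with it, 40 mm above the case's top, where its black bar grip is taken. The bar is 14 mm wide (along this frame's x), 56 mm long (along y) and 34 mm high, top 51 mm above the case's top; it stands on the dial's dark steel disc, 100 mm across. The frame's +y (white line on that half of the bar) points to the rim notch
- dial_notch (a point): middle of the one notch in the rim of the dial's disc, 44 mm from the axis, 14 mm above the case's top; the notch is about 18 mm wide and 12 mm deep. The rim lies 11 to 17 mm above the case's top
- dial (a joint): angle of the dial in rad, growing anticlockwise seen from above, limits -0.6 and 2.0. At 0 the notch is over the shackle's lug and the shackle is free; it starts in a click notch near 0.70, 1.05 or 1.40. A spring plunger clicks every 0.349 rad; passing a click takes about 0.08 N m, and when let go the dial settles into the nearest click by itself
- shackle_mid (a point): centre, half-way up, of the steel shackle (about 0.1 kg), a loose upright U 91 mm high, z up: two round legs 8 mm thick, 50 mm apart (along this frame's y), joined on top by a flat bow 60 (y) x 10 (x) x 14 mm high whose centre is 38 mm above this point. The lower 25 mm of the legs stand in two sockets in the case's top with 1 mm play all round
- lug_end (a point): end of the shackle's lug, a bar 8 mm wide and 6 mm thick that reaches 33 mm from the leg nearest the dial (the shackle's -y side). The last 8 mm lie 2 mm under the dial's rim, so the shackle can be pulled straight up only when the notch is over the lug (dial at 0 to within about 0.08 rad)
- tray_mid (a point): middle of the empty shallow grey tray, at the height of its rim, 22 mm above the bench. The tray is fixed, 160 (its x) x 120 (its y) mm
- press_insert: steel fret press insert, a bar 90 x 10 x 14 mm with a thin tang on top; a bystander, leave it where it is. Origin at the centre of its underside
- saddle: small brass bridge saddle block 36 x 12 x 10 mm; a bystander, leave it where it is. Origin at the centre of its underside
- cradle: blue plastic neck cradle, 100 x 120 mm, 70 mm high; a bystander, leave it where it is. Origin at the centre of its underside
- straightedge: stainless notched straightedge, 450 x 36 x 4 mm, lying flat at the far edge; a bystander, leave it where it is. Origin at the centre of its underside
- driver: black-handled screwdriver 180 mm long, lying on the bench to the robot's right; a bystander, leave it where it is. Origin under the middle of its length; it lies along its x
- polish: small jar of polish, 48 mm across, 60 mm high; a bystander, leave it where it is. Origin at the centre of its underside
- caul: wooden caul block 60 x 40 x 25 mm near the robot; a bystander, leave it where it is. Origin at the centre of its underside
Mind the look-alikes: they are no part of the job. Several things look just like the part that bears tray_mid: the one meant starts farthest from the robot's base.

How it is judged:
On the way, in this order (a step that is already met when the one before it is completed fails the run):
1. the dial stands at the open notch, the shackle still in the case (value of joint dial between -0.12 and 0.12 rad and z of shackle_mid in the frame of heater below 0.08 m), for 0.2 s.
2. the shackle is pulled up clear of the case by the fingers (z of shackle_mid in the frame of heater above 0.105 m and contact force between shackle and the fingers above 0.5 N), for 0.2 s.
At the end, for the whole second after the job is handed in: The dial is within 0.12 rad of the open notch, and the fingers hold the shackle upright within 20 degrees and still (below 30 mm/s), its centre within 40 mm of the tray's middle sideways and 125 to 320 mm above the bench (57 mm or more of clear air between its feet and the tray's rim) (value of joint dial between -0.12 and 0.12 rad and horizontal distance between shackle_mid and tray_mid below 0.04 m and height (world z) of shackle_mid between 0.125 and 0.32 m and angle between shackle_mid's own z axis and vertical below 0.35 rad and contact force between shackle and the fingers above 0.5 N and linear speed of shackle below 0.03 m/s); the arm keeps its last pose, push and grip.
It fails at once if a bystander is shifted by more than 30 mm (distance of any of press_insert, saddle, cradle, straightedge, driver, polish, caul from where it was at the start of the episode above 0.03 m).
It also fails if it takes over 51 s, if anything falls off the work surface, if the arm or the gripper's body presses on something with over 40 N, if the wrist force passes 120 N, or if a joint passes its speed limit or range.

ROBOT

A 6-joint arm with a two-finger parallel gripper is mounted at the origin on the work surface. World frame = base frame: x ahead of the robot, y to its left, z up, the work surface at z = 0. Lengths are in m, angles in rad, forces in N, time in s.
With the tool pointing down it reaches from about 0.3 to 0.875 m from the base axis. Payload 6.4 kg.
Tool frame: the origin (TCP) lies at the very end of the fingers, on their centre line; the grasp point (between the pads) lies ctrl.pinch_z behind it (ctrl.pinch_z is the distance from the TCP to the grasp point, in m); y points along the fingers, z is the direction in which the jaws open and shut, and the axes are right-handed (so a half turn about y gives the same grasp; the last joint's range is limited). The gripper opens to 85 mm and grips with 20 to 120 N. Pads are 22 mm wide; open, the fingers measure 114 mm over their backs; the gripper's body (76 mm by 85 mm) begins 54 mm behind the grasp point. The pads swing forward as they close: fully open they stand 13 mm farther back than shut.
Start: joints at [0.935, 0.181, 1.607, -0, 1.354, -0.206], TCP at [0.24, 0.523, 0.231] pointing down, gripper open.
Joint ranges: [-2.99, 2.99], [-0.89, 2.07], [0.3, 2.58], [-1.14, 4.28], [0, 2.63], [-3.12, 3.12]. Speed limits (rad/s): [2.57, 2.57, 3.01, 3.14, 3.14, 3.14].

INTERFACE

Orientations are given as a unit quaternion [w, x, y, z].
In Python, from bench import ctrl gives the robot as it stands.
- The arm moves only by the shell command python3 -m pendant 'ROWS'. ROWS is JSON, one flat list of numbers, 7 for each row, row after row: the shift along the world's x, y, z in m, then the turn, a rotation vector about the world's x, y, z in degrees, then the finger opening in m, from 0 to 0.0854. In form: [tx, ty, tz, rx, ry, rz, hand, tx, ty, tz, rx, ry, rz, hand, ...]. A call has 1 to 12 rows; each row shifts and turns the commanded pose from where the row before left it; what a row does not reach is not made up. A row lasts 1/8 s, in which the tool goes at most 62.5 mm and 10.7 degrees, less where a joint would pass 70% of its speed; a pose out of reach is approached as far as the arm can. A call with a gripper value outside its range is refused whole. The fingers move at their own pace and stop on an object; the grip force is fixed at half the most. Time passes only in rows, so rows that do not move let the fingers close. It gives the time, the measured TCP pose, the force and the opening at its end, in the units of the state.
- ctrl.get_obs(): the state, without advancing time (a new reading comes with each control period).
- ctrl.camera(name): name is "scene" or "top"; returns the picture (400x640x3 uint8, red, green, blue); there is no depth.
- ctrl.camera_info(name): a dict with "fx", "fy", "cx", "cy" (pixels), "origin" and "rotation" of the camera in the world. Camera axes: x right, y down, z forward; pixel columns grow to the right and rows downward; lengths in m; the calibration is good to about 2 mm. A picture is of the moment at which its call begins. camera_info takes no time and is no camera call.
- ctrl.hand_in(): hands the job in, once; it reports no verdict.
Trained networks look in the newest picture that a camera, given by its name, has taken for a name from the list of things; names that differ only in an ending like _2 or _b are one class to them, and where a whole thing is asked for, a point or a joint stands for the part that bears it (a point fixed in the world has none). Each returns a list of dicts, best first, with "score" (0 to 1); they miss things now and then, are a little off and sometimes report something else, mostly with a low value. They report only what shows in the picture. A call takes as long as a camera call. They do not tell look-alikes from the thing itself.
- ctrl.silhouettes(target, camera): "mask" (400x640 bool, what is visible of it) and "bbox" ([left, top, right, bottom] in pixels, round what is visible of it).
The state is a dict: "time_s": time; "q": joint angles; "dq": joint speeds; "joint_efforts": joint torques, N m; "eef_pos": TCP position; "eef_rot": TCP orientation; "wrist_force": force on the tool from outside, world axes, zero at the start; "torque": the same for the moment, N m; "opening": opening from 0.0 (shut) to 1.0 (fully open).
Only numpy, scipy, OpenCV 4.12 (cv2) and the standard library are available. Lean on these libraries where they do the work, as an engineer would, in place of code of your own. Each camera call takes 0.05 s, during which the arm holds its last target.

## Working session

There is one attempt and no reset: what is moved stays moved. The work goes in short steps, Python scripts to look and compute and a shell command to move; the robot and the scene stay as the last step left them, time stands still between calls to the robot, and variables do not carry over. Pictures are saved under pics/ and viewed, and the job is handed in when it is done.

```bash
ls; mkdir -p pics; python3 - <<'E'
from bench import ctrl
import cv2,numpy as np
o=ctrl.get_obs();print({k:np.round(v,3).tolist() for k,v in o.items()},ctrl.pinch_z)
for c in("scene","top"):
    im=ctrl.camera(c);cv2.imwrite(f"pics/{c}0.png",im[:,:,::-1]);i=ctrl.camera_info(c);print(c,{k:np.round(v,4).tolist() for k,v in i.items()})
    for t in["heater","dial_grip","shackle_mid","tray_mid","cradle","polish"]:
        for r in ctrl.silhouettes(t,c): print(t,round(r["score"],2),np.round(r["bbox"]).tolist(),int(r["mask"].sum()))
E
```

```text
pics
{'time_s': 0.0, 'q': [0.935, 0.182, 1.608, -0.0, 1.354, -0.206], 'dq': [0.001, 0.001, 0.0, 0.002, 0.001, 0.001], 'joint_efforts': [-0.001, -44.487, -35.134, -0.0, 0.009, 0.0], 'eef_pos': [0.239, 0.522, 0.23], 'eef_rot': [-0.69, 0.691, -0.151, 0.151], 'wrist_force': [0.156, -0.069, -0.265], 'torque': [0.045, 0.005, -0.01], 'opening': 0.999} 0.0187
scene {'fx': 485.1633, 'fy': 485.1633, 'cx': 309.0177, 'cy': 201.8689, 'origin': [1.4123, -0.1709, 0.9985], 'rotation': [-0.2928, 0.6937, 0.6078, -0.2524]}
heater 0.76 [325.0, 198.0, 415.0, 257.0] 4238
dial_grip 0.58 [331.0, 198.0, 367.0, 231.0] 811
shackle_mid 0.75 [374.0, 205.0, 397.0, 226.0] 173
tray_mid 0.69 [185.0, 146.0, 246.0, 195.0] 1614
tray_mid 0.58 [178.0, 200.0, 240.0, 256.0] 2185
tray_mid 0.26 [457.0, 209.0, 514.0, 257.0] 1979
cradle 0.57 [456.0, 210.0, 515.0, 257.0] 1973
polish 0.64 [444.0, 178.0, 464.0, 207.0] 326
top {'fx': 509.9477, 'fy': 509.9477, 'cx': 324.0318, 'cy': 200.3833, 'origin': [0.1192, -0.0475, 1.8016], 'rotation': [0.08, -0.6966, 0.7082, -0.082]}
heater 0.78 [240.0, 168.0, 312.0, 226.0] 2904
dial_grip 0.9 [277.0, 184.0, 306.0, 213.0] 616
dial_grip 0.51 [448.0, 184.0, 458.0, 231.0] 225
shackle_mid 0.75 [278.0, 185.0, 307.0, 214.0] 607
shackle_mid 0.42 [254.0, 186.0, 276.0, 195.0] 80
tray_mid 0.81 [376.0, 192.0, 425.0, 247.0] 1576
tray_mid 0.67 [374.0, 253.0, 425.0, 310.0] 1635
tray_mid 0.39 [277.0, 184.0, 307.0, 214.0] 600
cradle 0.7 [177.0, 165.0, 214.0, 199.0] 977
polish 0.59 [186.0, 217.0, 204.0, 235.0] 183
polish 0.19 [242.0, 169.0, 313.0, 224.0] 2779
```

```bash
python3 - <<'E'
import cv2
a=cv2.imread("pics/scene0.png");b=cv2.imread("pics/top0.png")
cv2.imwrite("pics/s1.png",cv2.resize(a[120:280,160:540],None,fx=2.1,fy=2.1,interpolation=3))
cv2.imwrite("pics/t1.png",cv2.resize(b[155:240,225:325],None,fx=7,fy=7,interpolation=2))
E
```

```text
(no output)
```

View pics/s1.png

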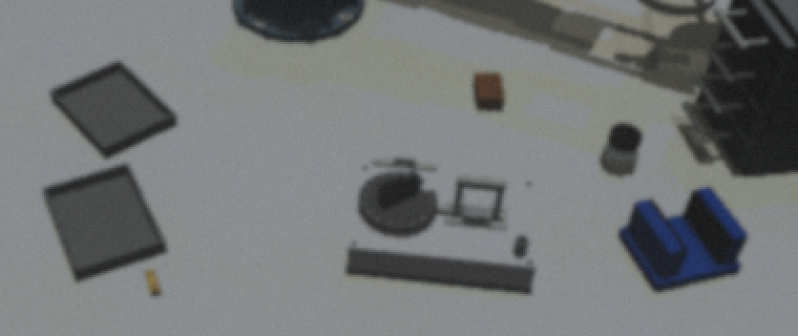

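View pics/t1.png

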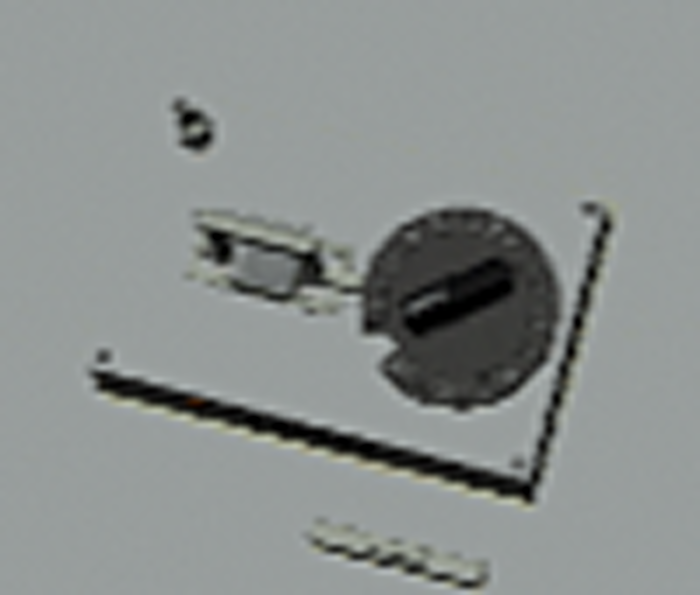

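View pics/top0.png

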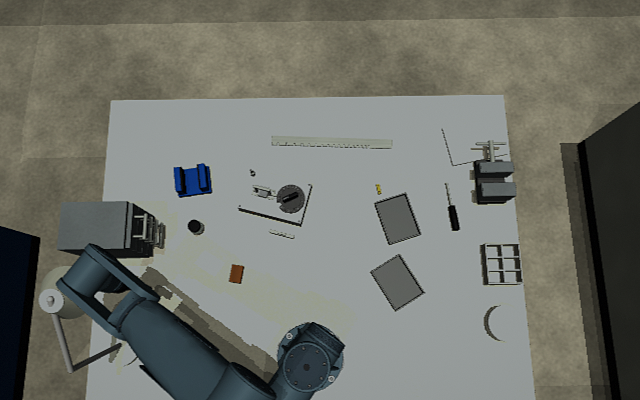

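View pics/scene0.png

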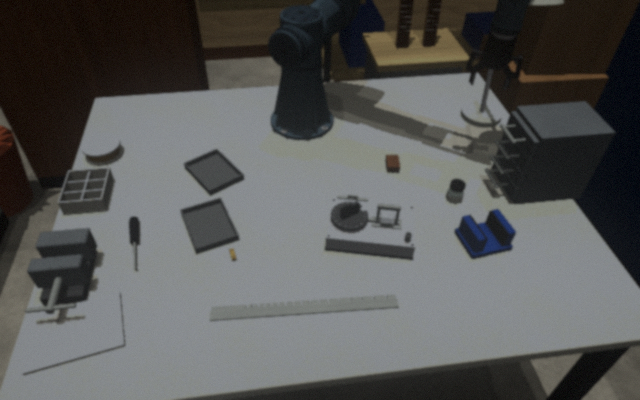

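```bash
cat > h.py <<'E'
import numpy as np
from bench import ctrl
from scipy.spatial.transform import Rotation as R
def px2w(c,uv,z):
    i=ctrl.camera_info(c);q=i["rotation"];Rm=R.from_quat([q[1],q[2],q[3],q[0]])if np.size(q)==4 else R.from_matrix(q)
    d=Rm.apply([(uv[0]-i["cx"])/i["fx"],(uv[1]-i["cy"])/i["fy"],1.]);o=np.array(i["origin"]);return o+d*(z-o[2])/d[2]
def w2px(c,p):
    i=ctrl.camera_info(c);q=i["rotation"];Rm=R.from_quat([q[1],q[2],q[3],q[0]])
    v=Rm.inv().apply(np.array(p)-i["origin"]);return np.array([i["cx"]+i["fx"]*v[0]/v[2],i["cy"]+i["fy"]*v[1]/v[2]])
E
python3 - <<'E'
from h import *
import cv2
im=cv2.imread("pics/top0.png")
cr=lambda u,v:(225+u/7-.43,155+v/7-.43)
for n,u,v,z in[("disc",461,308,.067),("barA",407,322,.101),("barB",510,272,.101),("notch",380,348,.067),("c1",95,372,.05),("c2",530,486,.05),("c3",600,212,.05),("c2b",535,500,0),("bowL",200,218,.116),("bowR",350,260,.116),("lugend?",362,290,.06),("holster",193,128,.076)]:
    print(n,np.round(cr(u,v),1),np.round(px2w("top",cr(u,v),z),4))
# tray corners
for c in("top","scene"):
  ctrl.camera(c)
  for r in ctrl.silhouettes("tray_mid",c)[:2]:
    m=r["mask"].astype(np.uint8);cs=max(cv2.findContours(m,0,2)[0],key=cv2.contourArea);rc=cv2.minAreaRect(cs)
    M=cv2.moments(m,True);print(c,r["score"],rc,px2w(c,(M["m10"]/M["m00"],M["m01"]/M["m00"]),.012).round(4))
  for r in ctrl.silhouettes("dial_grip",c)[:1]:
    m=r["mask"].astype(np.uint8);M=cv2.moments(m,True);p=(M["m10"]/M["m00"],M["m01"]/M["m00"]);print("dial",c,np.round(p,1),px2w(c,p,.067).round(4))
  for r in ctrl.silhouettes("shackle_mid",c):
    m=r["mask"].astype(np.uint8);M=cv2.moments(m,True);p=(M["m10"]/M["m00"],M["m01"]/M["m00"]);print("shackle",c,np.round(p,1),px2w(c,p,.09).round(4))
E
python3 - <<'E'
import cv2
a=cv2.imread("pics/scene0.png")
cv2.imwrite("pics/s2.png",cv2.resize(a[185:265,318:423],None,fx=7,fy=7,interpolation=2))
E
```

```text
disc [290.4 198.6] [0.5332 0.0615 0.067 ]
barA [282.7 200.6] [0.5184 0.0858 0.101 ]
barB [297.4 193.4] [0.5428 0.0353 0.101 ]
notch [278.9 204.3] [0.5133 0.1019 0.067 ]
c1 [238.1 207.7] [0.5072 0.2464 0.05  ]
c2 [300.3 224. ] [0.4454 0.0284 0.05  ]
c3 [310.3 184.9] [ 0.5862 -0.008   0.05  ]
c2b [301. 226.] [0.4474 0.028  0.    ]
bowL [253.1 185.7] [0.5687 0.1858 0.116 ]
bowR [274.6 191.7] [0.5464 0.1124 0.116 ]
lugend? [276.3 196. ] [0.5449 0.1117 0.06  ]
holster [252.1 172.9] [0.6263 0.1955 0.076 ]
top 0.83 ((397.9676208496094, 282.5205993652344), (47.47513198852539, 34.82020950317383), 57.528804779052734) [ 0.2407 -0.3072  0.012 ]
top 0.72 ((291.0, 198.5), (27.0, 28.0), 90.0) [0.5473 0.0625 0.012 ]
dial top [236.5 273.5] [0.2757 0.2441 0.067 ]
shackle top [264.2 189.6] [0.5612 0.1508 0.09  ]
scene 0.78 ((214.30821228027344, 170.6781005859375), (51.34788513183594, 38.89039993286133), 47.121097564697266) [ 0.2463 -0.3039  0.012 ]
scene 0.77 ((209.6891326904297, 223.80892944335938), (50.41783905029297, 47.08038330078125), 69.14553833007812) [ 0.4724 -0.3162  0.012 ]
dial scene [349.5 215.5] [0.5393 0.0614 0.067 ]
shackle scene [387.3 211.3] [0.5589 0.1568 0.09  ]
```

View pics/s2.png

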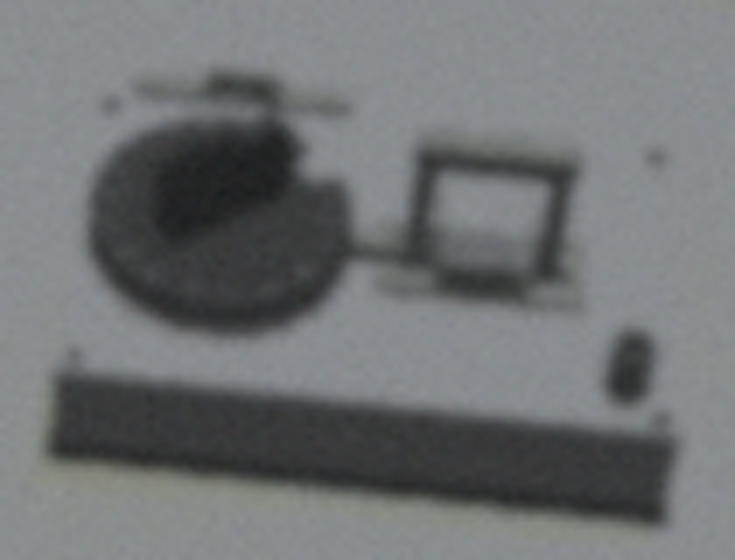

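```bash
cat > fit.py <<'E'
from h import *
from scipy.optimize import least_squares
ct=lambda u,v:np.array((225+u/7-.43,155+v/7-.43)); cs=lambda u,v:np.array((318+u/7-.43,185+v/7-.43))
obs=[("top",ct(95,372),(-.075,.115,.05)),("top",ct(530,486),(-.075,-.115,.05)),("top",ct(603,212),(.075,-.115,.05)),("top",ct(461,308),(0,-.06,.067)),
("scene",cs(57,373),(.075,-.115,.05)),("scene",cs(675,437),(.075,.115,.05)),("scene",cs(50,455),(.075,-.115,0)),("scene",cs(660,520),(.075,.115,0)),
("scene",cs(425,157),(0,.01,.109)),("scene",cs(575,166),(0,.07,.109))]
def f(p):
    c,s=np.cos(p[2]),np.sin(p[2])
    return np.concatenate([w2px(a,(p[0]+c*l[0]-s*l[1],p[1]+s*l[0]+c*l[1],l[2]))-o for a,o,l in obs])
r=least_squares(f,[.549,.118,-.27],loss="soft_l1");p=r.x
print(p,np.degrees(p[2]));print(f(p).reshape(-1,2).round(1).tolist())
c,s=np.cos(p[2]),np.sin(p[2]);W=lambda x,y:(p[0]+c*x-s*y,p[1]+s*x+c*y)
print("dial",W(0,-.06),"shackle",W(0,.04))
E
python3 fit.py
python3 - <<'E'
from h import *
import cv2
b=cv2.imread("pics/top0.png");cv2.imwrite("pics/t2.png",cv2.resize(b[180:260,365:445],None,fx=7,fy=7,interpolation=2))
for z in(.05,.067):
  pass
d=px2w("top",(225+461/7-.43,155+308/7-.43),.067);n=px2w("top",(225+380/7-.43,155+348/7-.43),.067);v=n-d;print("notch dir deg",np.degrees(np.arctan2(v[1],v[0])))
A=np.array([.5184,.0858]);B=np.array([.5428,.0353]);v=A-B;print("bar dir",np.degrees(np.arctan2(v[1],v[0])),(A+B)/2,np.linalg.norm(v))
q=ctrl.get_obs()["eef_rot"];print(R.from_quat([q[1],q[2],q[3],q[0]]).as_matrix().round(3))
E
```

```text
[ 0.55033064  0.11903818 -0.27236973] -15.605636171377714
[[-1.0, -0.5], [-0.0, -0.5], [0.6, -1.5], [0.1, -0.3], [-0.5, -0.8], [0.8, -0.3], [-0.0, -0.1], [-0.1, 0.2], [-1.3, -1.4], [0.6, -0.3]]
dial (np.float64(0.5341897705004436), np.float64(0.06125001130594722)) shackle (np.float64(0.5610912270377169), np.float64(0.15756362216221817))
notch dir deg 116.1478029329341
bar dir 115.78836171239762 [0.5306  0.06055] 0.056085737937554135
[[ 0.909 -0.     0.417]
 [-0.417  0.     0.909]
 [-0.    -1.     0.   ]]
```

View pics/t2.png

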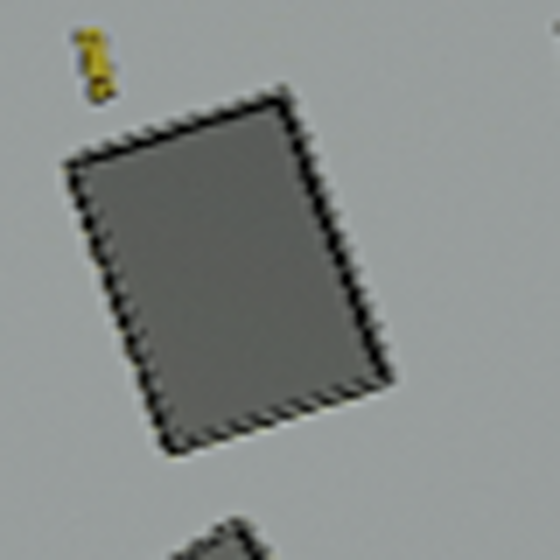

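```bash
python3 -m pendant '[0.0295,-0.046,-0.003,0,0,-4,0.05, 0.0295,-0.046,-0.003,0,0,-4,0.05, 0.0295,-0.046,-0.003,0,0,-4,0.05, 0.0295,-0.046,-0.003,0,0,-4,0.05, 0.0295,-0.046,-0.003,0,0,-4,0.05, 0.0295,-0.046,-0.003,0,0,-4,0.05, 0.0295,-0.046,-0.003,0,0,-4,0.05, 0.0295,-0.046,-0.003,0,0,-4,0.05, 0.0295,-0.046,-0.003,0,0,-4,0.05, 0.0295,-0.046,-0.003,0,0,-4,0.05, 0,0,0,0,0,0,0.05, 0,0,0,0,0,0,0.05]'
python3 - <<'E'
from h import *
import cv2
print("tray",px2w("top",(365+228.75/7-.43,180+271/7-.43),.022))
im=ctrl.camera("scene");cv2.imwrite("pics/s3.png",cv2.resize(im[120:270,300:430,::-1],None,fx=4,fy=4,interpolation=2))
o=ctrl.get_obs();q=o["eef_rot"];M=R.from_quat([q[1],q[2],q[3],q[0]]).as_matrix();print(o["eef_pos"],M.round(3),np.degrees(np.arctan2(M[1,2],M[0,2])),o["opening"],o["time_s"])
E
```

```text
time_s: 2.6
eef_pos: [0.5342, 0.0629, 0.2011]
eef_rot: [-0.598, 0.598, -0.378, 0.378]
wrist_force: [0.3, -0.9, -0.9]
opening: 0.585
tray [ 0.46563575 -0.31522099  0.022     ]
[0.53398776 0.06349153 0.20114988] [[ 0.429 -0.001  0.903]
 [-0.903  0.     0.429]
 [-0.001 -1.    -0.   ]] 25.428227906191434 0.5815487838056004 2.65
```

View pics/s3.png

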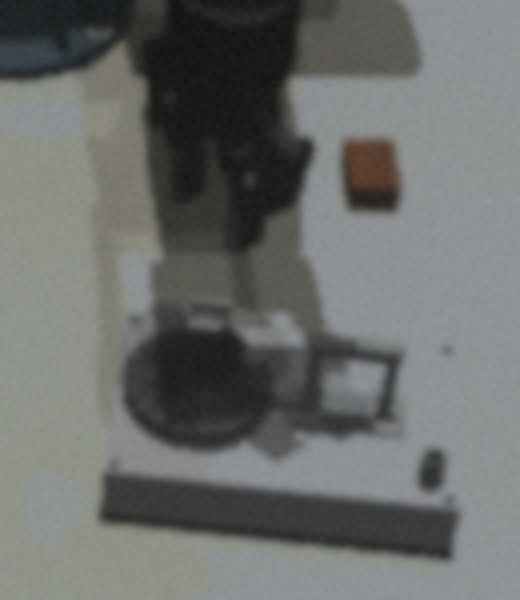

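The picture shows the open gripper over the dial (crop ~200,380), fingers straddling the bar direction, nothing disturbed. Descending.

```bash
python3 -m pendant '[0,-0.0015,-0.03,0,0,0,0.05, 0,0,-0.03,0,0,0,0.05, 0,0,-0.03,0,0,0,0.05, 0,0,-0.02,0,0,0,0.05, 0,0,-0.016,0,0,0,0.05, 0,0,0,0,0,0,0.05, 0,0,0,0,0,0,0.05]'
python3 - <<'E'
from h import *
import cv2
im=ctrl.camera("scene");cv2.imwrite("pics/s4.png",cv2.resize(im[150:270,300:430,::-1],None,fx=5,fy=5,interpolation=2))
E
```

```text
time_s: 3.52
eef_pos: [0.5351, 0.0615, 0.0762]
eef_rot: [0.598, -0.598, 0.377, -0.378]
wrist_force: [0.2, -0.9, -0.1]
opening: 0.584
```

View pics/s4.png

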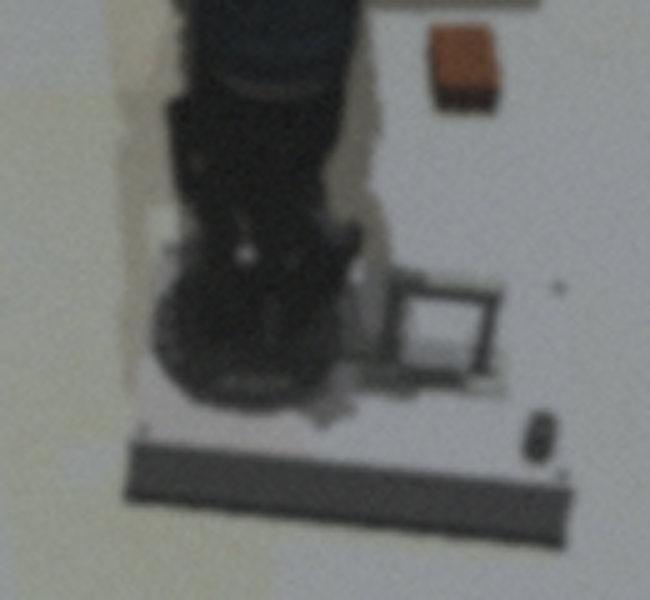

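```bash
python3 -m pendant '[0,0,0,0,0,0,0.03, 0,0,0,0,0,0,0.01, 0,0,0,0,0,0,0.005, 0,0,0,0,0,0,0.005, 0,0,0,0,0,0,0.005, 0,0,0,0,0,0,0.005]'; python3 -c "
from h import *
print(ctrl.get_obs()['torque'])"
```

```text
time_s: 4.32
eef_pos: [0.5364, 0.0618, 0.0763]
eef_rot: [0.599, -0.597, 0.377, -0.379]
wrist_force: [4.1, 4.0, -0.6]
opening: 0.151
[ 0.43809629 -0.48094735 -0.01491977]
```

```bash
python3 -m pendant '[0.001,0.0005,0,0,0,-5,0.005, 0,0,0,0,0,-5,0.005, 0,0,0,0,0,-5,0.005, 0,0,0,0,0,-5,0.005, 0,0,0,0,0,-5,0.005, 0,0,0,0,0,-5,0.005, 0,0,0,0,0,-5,0.005, 0,0,0,0,0,-5.5,0.005, 0,0,0,0,0,0,0.005, 0,0,0,0,0,0,0.005]'; python3 - <<'E'
from h import *
o=ctrl.get_obs();q=o["eef_rot"];M=R.from_quat([q[1],q[2],q[3],q[0]]).as_matrix();print(np.degrees(np.arctan2(M[1,2],M[0,2])),o["torque"])
E
```

```text
time_s: 5.58
eef_pos: [0.537, 0.0619, 0.0763]
eef_rot: [-0.431, 0.429, -0.561, 0.562]
wrist_force: [3.2, 2.5, 3.3]
opening: 0.15
-15.025039392171887 [ 0.48134276 -0.33116913  0.00583897]
```

```bash
python3 -m pendant '[0,0,0,0,0,0,0.05, 0,0,0,0,0,0,0.05, 0,0,0,0,0,0,0.05, 0,0,0,0,0,0,0.05, 0,0,0.03,0,0,0,0.05, 0,0,0.04,0,0,0,0.05, 0,0,0.04,0,0,0,0.05, -0.06,0,0.03,0,0,0,0.05, -0.06,0,0.02,0,0,0,0.05, -0.06,0,0,0,0,0,0.05, 0,0,0,0,0,0,0.05, 0,0,0,0,0,0,0.05]'; python3 - <<'E'
from h import *
import cv2
im=ctrl.camera("scene");cv2.imwrite("pics/s5.png",cv2.resize(im[185:265,318:423,::-1],None,fx=7,fy=7,interpolation=2))
im=ctrl.camera("top");cv2.imwrite("pics/t5.png",cv2.resize(im[155:240,225:325,::-1],None,fx=7,fy=7,interpolation=2))
E
```

```text
time_s: 7.08
eef_pos: [0.361, 0.0616, 0.2337]
eef_rot: [-0.43, 0.429, -0.561, 0.562]
wrist_force: [-0.2, -0.8, 0.7]
opening: 0.583
```

View pics/s5.png

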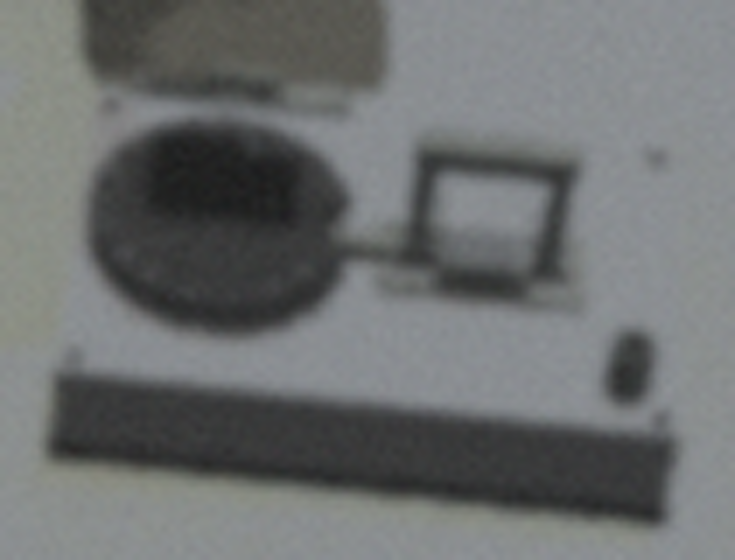

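View pics/t5.png

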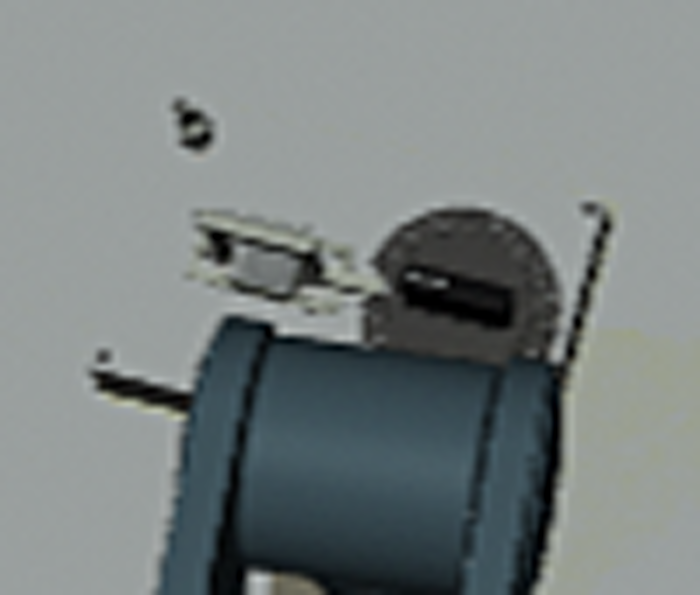

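The notch now sits on the lug (lug visible in it at top-crop ~375,290), bar parallel to the case, shackle undisturbed. Next the shackle's bow.

```bash
python3 -m pendant '[0.0403,0.0193,0,0,0,-0.5,0.05, 0.0403,0.0193,0,0,0,0,0.05, 0.0403,0.0193,0,0,0,0,0.05, 0.0403,0.0193,0,0,0,0,0.05, 0.0403,0.0193,0,0,0,0,0.05, 0,0,-0.03,0,0,0,0.05, 0,0,-0.03,0,0,0,0.05, 0,0,-0.02,0,0,0,0.05, 0,0,0,0,0,0,0.05, 0,0,0,0,0,0,0.05]'; python3 - <<'E'
from h import *
import cv2
im=ctrl.camera("scene");cv2.imwrite("pics/s6.png",cv2.resize(im[155:265,318:423,::-1],None,fx=5,fy=5,interpolation=2))
E
```

```text
time_s: 8.43
eef_pos: [0.5628, 0.1583, 0.1531]
eef_rot: [-0.427, 0.427, -0.563, 0.563]
wrist_force: [0.1, -0.1, 0.0]
opening: 0.583
```

View pics/s6.png

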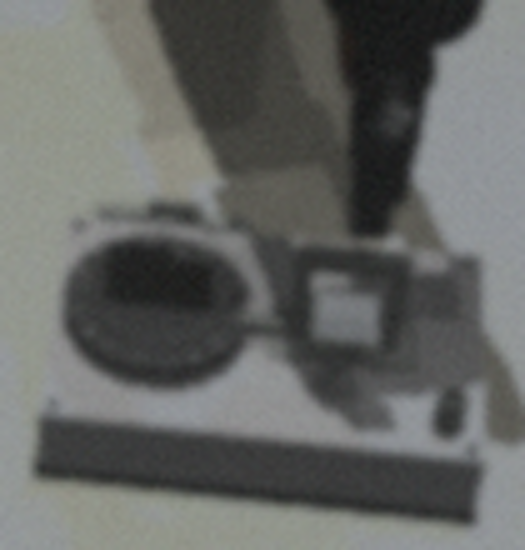

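Gripper is centred over the bow (crop ~365,235). Lower and close.

```bash
python3 -m pendant '[0,0,-0.03,0,0,0,0.05, 0,0,-0.02,0,0,0,0.05, 0,0,-0.012,0,0,0,0.05, 0,0,0,0,0,0,0.05, 0,0,0,0,0,0,0.03, 0,0,0,0,0,0,0.015, 0,0,0,0,0,0,0.003, 0,0,0,0,0,0,0.003, 0,0,0,0,0,0,0.003, 0,0,0,0,0,0,0.003]'; python3 - <<'E'
from h import *
import cv2
im=ctrl.camera("scene");cv2.imwrite("pics/s7.png",cv2.resize(im[155:265,318:423,::-1],None,fx=5,fy=5,interpolation=2))
print(ctrl.get_obs()["torque"])
E
```

```text
time_s: 9.72
eef_pos: [0.5629, 0.1582, 0.0921]
eef_rot: [-0.428, 0.427, -0.563, 0.564]
wrist_force: [0.2, -0.4, 6.8]
opening: 0.1
[-0.07897403 -0.14438671 -0.04081861]
```

View pics/s7.png

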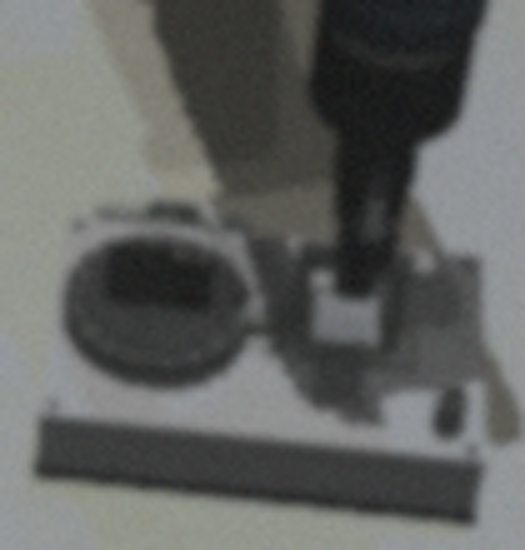

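```bash
python3 -m pendant '[0,0,0.003,0,0,0,0.003, 0,0,0.004,0,0,0,0.003, 0,0,0.004,0,0,0,0.003, 0,0,0.004,0,0,0,0.003]'
```

```text
time_s: 10.28
eef_pos: [0.5618, 0.1582, 0.1061]
eef_rot: [0.427, -0.427, 0.563, -0.563]
wrist_force: [1.6, -0.5, -3.2]
opening: 0.101
```

```bash
python3 -m pendant '[0,0,0.006,0,0,0,0.003, 0,0,0.006,0,0,0,0.003, 0,0,0.01,0,0,0,0.003, 0,0,0.01,0,0,0,0.003, 0,0,0.015,0,0,0,0.003, 0,0,0.02,0,0,0,0.003, 0,0,0.02,0,0,0,0.003, 0,0,0.02,0,0,0,0.003, 0,0,0.02,0,0,0,0.003, 0,0,0,0,0,0,0.003, 0,0,0,0,0,0,0.003]'; python3 - <<'E'
from h import *
import cv2
im=ctrl.camera("scene");cv2.imwrite("pics/s8.png",cv2.resize(im[125:265,318:423,::-1],None,fx=4,fy=4,interpolation=2))
E
```

```text
time_s: 11.65
eef_pos: [0.5615, 0.1582, 0.2326]
eef_rot: [0.427, -0.428, 0.563, -0.563]
wrist_force: [-0.7, 0.5, -2.1]
opening: 0.102
```

View pics/s8.png

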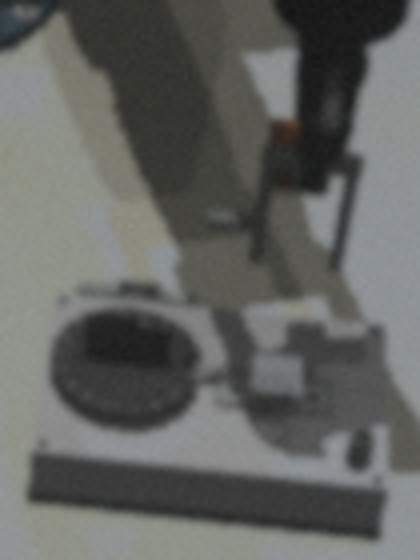

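```bash
python3 -m pendant '[-0.004,-0.02,0,0,0,0,0.003, -0.009,-0.045,0,0,0,0,0.003, -0.009,-0.045,0,0,0,0,0.003, -0.009,-0.045,0,0,0,0,0.003, -0.009,-0.045,0,0,0,0,0.003, -0.009,-0.045,0,0,0,0,0.003, -0.009,-0.045,0,0,0,0,0.003, -0.009,-0.045,0,0,0,0,0.003, -0.009,-0.045,0,0,0,0,0.003, -0.009,-0.045,0,0,0,0,0.003, -0.006,-0.03,0,0,0,0,0.003, -0.004,-0.018,0,0,0,0,0.003]'; python3 -m pendant '[0,0,-0.01,0,0,0,0.003, 0,0,-0.01,0,0,0,0.003, 0,0,-0.01,0,0,0,0.003, 0,0,-0.01,0,0,0,0.003, 0,0,0,0,0,0,0.003, 0,0,0,0,0,0,0.003, 0,0,0,0,0,0,0.003, 0,0,0,0,0,0,0.003]'; python3 - <<'E'
from h import *
import cv2
im=ctrl.camera("scene");cv2.imwrite("pics/s9.png",cv2.resize(im[120:280,140:440,::-1],None,fx=2.6,fy=2.6,interpolation=2))
im=ctrl.camera("top");cv2.imwrite("pics/t9.png",cv2.resize(im[140:300,220:460,::-1],None,fx=3,fy=3,interpolation=2))
E
```

```text
time_s: 13.2
eef_pos: [0.4654, -0.3165, 0.2323]
eef_rot: [0.427, -0.427, 0.564, -0.563]
wrist_force: [0.4, -0.2, -1.1]
opening: 0.101
time_s: 14.2
eef_pos: [0.467, -0.315, 0.1934]
eef_rot: [-0.427, 0.427, -0.563, 0.564]
wrist_force: [-0.4, 0.6, -0.9]
opening: 0.102
```

View pics/s9.png

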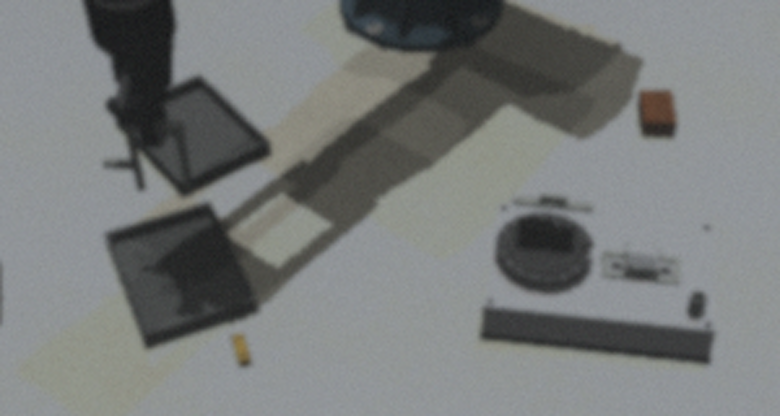

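View pics/t9.png

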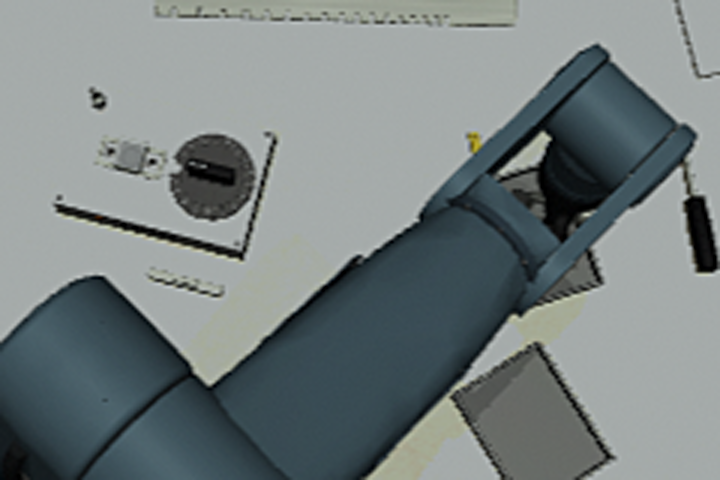

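```bash
python3 - <<'E'
from h import *
import cv2
# feet prediction vs. picture
yv=np.array([np.cos(np.radians(74.4)),np.sin(np.radians(74.4))]);c=np.array([.4665,-.3155])
for s in(-1,1):
    p=w2px("scene",[*(c+s*.025*yv),.127]);print("foot pred in s9 crop",((p-[140,120])*2.6).round())
im=ctrl.camera("top")
# dark bar pixels near the dial
sub=im[180:218,270:312].max(2);m=cv2.resize(sub,None,fx=4,fy=4,interpolation=2)<35
ys,xs=np.nonzero(m);pts=np.array([px2w("top",(270+x/4-.4,180+y/4-.4),.101)[:2] for x,y in zip(xs,ys)])
u,s,v=np.linalg.svd(pts-pts.mean(0),full_matrices=False);print(len(pts),pts.mean(0),"bar deg",np.degrees(np.arctan2(v[0][1],v[0][0]))%180,"expected 74.4")
print(np.abs(ctrl.get_obs()["dq"]).max())
E
```

```text
foot pred in s9 crop [141. 187.]
foot pred in s9 crop [189. 192.]
1708 [0.52412766 0.05886961] bar deg 103.20769360013705 expected 74.4
0.002681603808692863
```

```bash
python3 - <<'E'
from h import *
import cv2
im=ctrl.camera("top")
sub=cv2.resize(im[170:230,262:318].max(2),None,fx=8,fy=8,interpolation=2)
cv2.imwrite("pics/d1.png",cv2.cvtColor(sub,cv2.COLOR_GRAY2BGR))
for th in(25,35,45):
  n,l,st,ce=cv2.connectedComponentsWithStats((sub<th).astype(np.uint8))
  for k in range(1,n):
    if st[k,4]<800: continue
    ys,xs=np.nonzero(l==k);pts=np.array([px2w("top",(262+x/8-.4,170+y/8-.4),.095)[:2] for x,y in zip(xs[::7],ys[::7])])
    u,s,v=np.linalg.svd(pts-pts.mean(0),full_matrices=False);print(th,st[k],pts.mean(0).round(3),np.degrees(np.arctan2(v[0][1],v[0][0]))%180)
E
```

```text
25 [ 158  184  132   71 4409] [0.531 0.06 ] 76.10209970198301
25 [   0  358  310   92 3482] [0.453 0.095] 74.15514365635337
35 [ 157  182  135   74 5619] [0.531 0.06 ] 75.16031223452408
35 [   0  356  311   95 4296] [0.453 0.093] 74.32194412105368Traceback (most recent call last):
  File "<stdin>", line 10, in <module>
  File "h.py", line 5, in px2w
    i=ctrl.camera_info(c);q=i["rotation"];Rm=R.from_quat([q[1],q[2],q[3],q[0]])if np.size(q)==4 else R.from_matrix(q)
ValueError: time passes only in moves, steps and waits
```

View pics/d1.png

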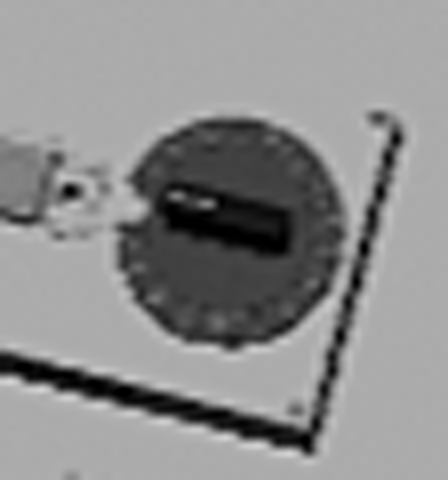

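Bar 75.2–76.1° against the case edge 74.2° (dial ≈ 0.02–0.03 rad): dial at the open notch. Handing in.

```bash
python3 -c "
from bench import ctrl
o=ctrl.get_obs();print(o['eef_pos'],o['opening'],o['time_s'])
print(ctrl.hand_in())"
```

```text
[ 0.46690729 -0.31486316  0.19313355] 0.09856277628471898 14.4
the job is handed in; nothing more can be done
None
```

I turned the dial clockwise about 40° (two clicks) to the open notch and let go. I then gripped the shackle by its bow, pulled it straight up and presented it over the middle of the far tray. The job was handed in at 14.4 s with the gripper still holding it; no verdict was reported.

Last checks:
- **Dial:** the bar read 75.2–76.1° against the case edge at about 74.2°, so the dial is roughly 0.02–0.03 rad from the open notch. A first angle measurement gave 103°. I put that down to other dark pixels caught in the crop; isolating the bar gave the values above.
- **Shackle position:** its centre is about 2 mm sideways from the measured tray middle. By the tool height, the centre is about 0.17 m above the bench, which leaves its feet about 100 mm above the tray's rim.
- **Shackle attitude:** it looks upright in the picture. One foot lay where predicted; the other was about 4 px off by eye.
- **Grip and stillness:** the grip opening was steady at about 8.5 mm, and the joints were still.
- **Bystanders:** nothing looked moved in the two close-up pictures, which do not take in the jar or the cradle. I did not measure any bystander's position.

One script stopped with an error after printing its results, while I was rechecking the bar angle. It did not move the arm.

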